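# Third hand: hold the peg rail against the shelf for screwing

## Robot

A 7-joint arm with a two-finger parallel gripper is mounted at the origin on the work surface. World frame = base frame: x ahead of the robot, y to its left, z up, the work surface at z = 0. Lengths are in m, angles in rad, forces in N, time in s.
With the tool pointing down it reaches from about 0.4 to 0.85 m from the base axis. Payload 4.5 kg.
Tool frame: the origin (TCP) lies midway between the tips of the shut fingers; the grasp point (between the pads) lies 19 mm behind it; z points along the fingers, y is the line along which they close (so a half turn about z gives the same grasp; the last joint's range is limited). The gripper opens to 88 mm and grips with 3 to 60 N. Pads are 18 mm wide; open, the fingers measure 123 mm over their backs; the gripper's body (75 mm by 187 mm) begins 45 mm behind the grasp point.
Start: joints at [1.279, 0.689, -0.195, 1.565, 0.157, 0.902, -0.215], TCP at [0.2, -0.592, 0.239] pointing down, gripper open.
Joint ranges: [-3.01, 3.01], [-0.46, 2.08], [-1.47, 1.51], [0.13, 2.56], [-1, 4.14], [0.04, 2.09], [-2.66, 2.66]. Speed limits (rad/s): [2.57, 2.57, 3.14, 3.14, 3.14, 3.14, 3.14].

## Interface

Orientations are given as a unit quaternion [x, y, z, w].
In Python, from plant import r gives the robot as it stands.
- The arm moves only by the tool carry_out, never from a script. Its argument "plan" is a list of rows, each an object with "rot": the turn, a rotation vector about the tool's x, y, z in rad, a list of three; "xyz": the shift along the tool's x, y, z in m, a list of three; "grip": the closure in counts, from 0 (fully open) to 255 (shut). In form: [{"rot": [wx, wy, wz], "xyz": [dx, dy, dz], "grip": grip}, ...]. A call has 1 to 8 rows; each row is the pose to reach, as a shift and turn from the pose commanded when the call began, along the tool's axes at that moment; what a row does not reach only later rows make up. A row lasts 1/12 s, in which the tool goes at most 41.7 mm and 7.16 degrees, less where a joint would pass 70% of its speed; a pose out of reach is approached as far as the arm can. A call with a gripper value outside its range is refused whole. The fingers move at their own pace and stop on an object; "squeeze" is the grip in N (left out, the last holds). Time passes only in rows, so rows that repeat a pose let the fingers close. It gives the time, the measured TCP pose, the force, the opening and the grip force at its end, in the units of the state.
- r.get_state(): the state, without advancing time (a new reading comes with each control period).
- r.snapshot(name): name is "scene" or "side" or "wrist"; returns the picture (400x640x3 uint8, red, green, blue); there is no depth.
- r.camera_params(name): a dict with "fx", "fy", "cx", "cy" (pixels), "position" and "attitude" of the camera in the world; the wrist camera has in their place "hand_eye" (4x4, takes a point from camera to tool coordinates, whose origin is the TCP and whose axes are the flange's). Camera axes: x right, y down, z forward; pixel columns grow to the right and rows downward; lengths in m; the calibration is good to about 2 mm. A picture is of the moment at which its call begins: read the wrist's pose just before it. camera_params takes no time and is no camera call.
- r.finish_job(): hands the job in; it is judged then, once.
The state is a dict: "clock": time; "q": joint angles; "qd": joint speeds; "joint_torque": joint torques, N m; "tool_pos": TCP position; "eef_rot": TCP orientation; "contact_force": force on the tool from outside, world axes, zero at the start; "moment": the same for the moment, N m; "opening": opening from 0.0 (shut) to 1.0 (fully open); "finger_force": force on a finger pad.
Only numpy, scipy, OpenCV 4.12 (cv2) and the standard library are available. Lean on these libraries where they do the work, as an engineer would, in place of code of your own. Each camera call takes 0.05 s, during which the arm holds its last target. There are 200 camera calls.

## Task

Please be my third hand: put the three-peg rail on the white assembly board, lying flat with its pegs up, one end butted against the end bracket and its long edge tight along the shelf board that stands on edge. Then press it against the shelf board with a steady push of about 13 N (no less than 8, no more than 20) and keep pushing for a few seconds; your program finishes while still pushing, so that I can drive the screws from the other side. Leave the two-peg rail and everything else on the bench where it is.

Things in the scene. Friction and masses are not known exactly. Their poses are not given: they have to be found in the camera images.
- assembly_board: fixed white melamine board on the bench, smooth (wood slides easily on it), 325 x 380 x 12 mm, carrying the half-built peg shelf. Origin on the bench under it; x towards the shelf board, y along the shelf board to the end bracket, z up. Its top, at z = 12 mm, spans x -175 to 150 and y -190 to 190 mm
- shelf_board: the shelf: rigid pine board standing on edge, 336 long, 85 high, 16 thick; the rail is pressed against it. Origin at the foot of its inner face (rail side), mid-length, on the assembly board's top (x 60, y 15, z 12 mm in that board's frame). Axes parallel to that board's: x = direction of the push, into the face; y along the face to the bracket
- end_bracket: rigid pine bracket 16 mm thick at the shelf board's +y end, square to it; reaches 85 mm back from it (-x), 85 mm high there, sloping to 34 mm at its free end. Origin at the foot of the inner corner of bracket and shelf (x 60, y 155, z 12 mm in the assembly board's frame), axes parallel; its inner face looks to -y
- peg_rail: rail to hold, lying loose on the bench, pegs up: pine bar 280 (x) x 60 (y) x 20 mm (z), about 0.2 kg, three turned pegs on its middle line at x -90, 0, 90. Origin at the centre of its underside. Pegs rise to 71 mm above the underside: neck 12 to 17 mm thick, head 23 mm across, straight-sided from 53 to 63 mm above the underside. Either long edge may go to the shelf, either end to the bracket
- short_rail: a second, shorter rail, to be left alone: 200 mm long x 60 x 20 mm, with only two such pegs at x = -50 and +50 mm. Origin at the centre of its underside, x along its length
- try_square: small try square lying on the near part of the assembly board, wooden stock 70 x 18 x 14 mm with a flat steel blade 105 mm long. Origin under the centre of the stock, blade pointing along its +x. Leave alone
- offcut: dark wood offcut 55 x 38 x 26 mm lying on the near part of the assembly board. Origin at the centre of its underside. Leave alone
- glue_bottle: white glue bottle with a black nozzle, 60 mm in diameter, 174 mm high, standing on the bench. Origin at the centre of its underside. Leave alone
- wax_tin: flat round steel tin, 84 mm in diameter, about 40 mm high. Origin at the centre of its underside. Leave alone
- mallet: turned dark wood mallet lying on its side, 228 mm long, 80 mm in diameter. Origin on the bench under its middle, x along its handle. Leave alone
- screw_tin: open steel tin of screws, 110 x 80 x 35 mm. Origin at the centre of its underside. Leave alone

How it is judged:
On the way:
1. the rail lies flat in the corner of shelf board and end bracket and is pressed against the shelf board with 8 to 20 N for 2 s on end (contact force between peg_rail and shelf_board between 8 and 20 N and (contact force between peg_rail and the fingers above 5 N or contact force between peg_rail and the arm above 5 N) and x of peg_rail in the frame of shelf_board between -0.0315 and -0.0285 m and y of peg_rail in the frame of end_bracket between -0.143 and -0.138 m and z of peg_rail in the frame of shelf_board between -0.002 and 0.002 m and angle between peg_rail's own z axis and vertical below 0.03 rad and angle between the x axis of peg_rail and the y axis of shelf_board, either way round below 0.012 rad and linear speed of peg_rail below 0.01 m/s), for 2 s.
At the end, for the whole second after the job is handed in: Robot still pushing (over 5 N), rail on shelf board with 8 to 20 N, at rest; rail flat (0.03 rad, 2 mm) on the assembly board, parallel to the shelf within 0.012 rad, edge within 1.5 mm of it, end within 3 mm of the bracket; every bystander within 30 mm of its start (all of step 1 and distance of each of short_rail, try_square, offcut, glue_bottle, wax_tin, mallet, screw_tin from where it was at the start of the episode below 0.03 m); the arm keeps its last pose, push and grip.
It fails at once if the two-peg rail is moved by more than 30 mm (distance of short_rail from where it was at the start of the episode above 0.03 m).
It fails at once if another bystander is moved by more than 30 mm (distance of any of try_square, offcut, glue_bottle, wax_tin, mallet, screw_tin from where it was at the start of the episode above 0.03 m).
It also fails if it takes over 69 s, if anything falls off the work surface, if the arm or the gripper's body presses on something with over 40 N, if the wrist force passes 120 N, or if a joint passes its speed limit or range.

## Working session

There is one attempt and no reset: what is moved stays moved. The work goes in short steps, Python scripts to look and compute and a tool call to move; the robot and the scene stay as the last step left them, time stands still between calls to the robot, and variables do not carry over. Pictures are saved under pics/ and viewed, at most 12 in all, crops included, and the job is handed in when it is done.

Besides the shell and the picture viewer there is one more tool, called by a JSON object that holds its "op" and its "data". carry_out: Moves the arm, as the interface text tells. Its arguments: {"type":"object","properties":{"plan":{"type":"array"},"squeeze":{"type":"number"}},"required":["plan"]}

```bash
mkdir -p pics; ls
python3 - <<'E'
from plant import r
import cv2
for n in("scene","side"):
    cv2.imwrite(f"pics/{n}0.png",r.snapshot(n)[:,:,::-1]); print(n,r.camera_params(n))
print(r.camera_params("wrist")); print(r.get_state())
E
```

```text
pics
scene {'fx': 451.1714554023287, 'fy': 451.1714554023287, 'cx': 314.33722959961057, 'cy': 199.7410664858348, 'position': array([ 1.70857502, -0.05649948,  0.94601143]), 'attitude': array([ 0.64471197,  0.62288952, -0.30391127, -0.32247955])}
side {'fx': 398.4993825727247, 'fy': 398.4993825727247, 'cx': 319.912548231045, 'cy': 190.6872215743713, 'position': array([0.42167455, 1.13472167, 0.86470152]), 'attitude': array([-0.04647117,  0.8890287 , -0.45490332,  0.02305139])}
{'fx': 355.34302313732036, 'fy': 355.34302313732036, 'cx': 312.4437822181886, 'cy': 198.96397534339692, 'hand_eye': array([[-3.75418578e-04, -9.53738576e-01, -3.00636969e-01,
         7.76140795e-02],
       [ 9.99999925e-01, -3.28684623e-04, -2.06027039e-04,
         2.71606854e-04],
       [ 9.76811860e-05, -3.00637024e-01,  9.53738628e-01,
        -1.45466377e-01],
       [ 0.00000000e+00,  0.00000000e+00,  0.00000000e+00,
         1.00000000e+00]])}
{'clock': 0.1, 'q': array([ 1.27881172,  0.68989432, -0.19451734,  1.56619779,  0.15730302,
        0.9025275 , -0.21506093]), 'qd': array([-0.00158724, -0.00242636,  0.00013561, -0.00326391,  0.00093473,
        0.00097259,  0.00084233]), 'joint_torque': array([-3.49043272e-03, -5.28507328e+01, -1.27115417e+00, -1.53837758e+01,
       -5.24481351e-02,  2.03860611e-03,  5.52088704e-05]), 'tool_pos': array([ 0.19981061, -0.59161407,  0.23800505]), 'eef_rot': array([ 9.86753111e-01,  1.62227090e-01, -1.94595980e-04, -7.94578785e-04]), 'contact_force': array([ 0.0737966 ,  0.33567305, -0.46647667]), 'moment': array([-0.01806988,  0.00662052,  0.01342791]), 'finger_force': 0.0, 'opening': 0.9961779452940768}
```

View pics/scene0.png

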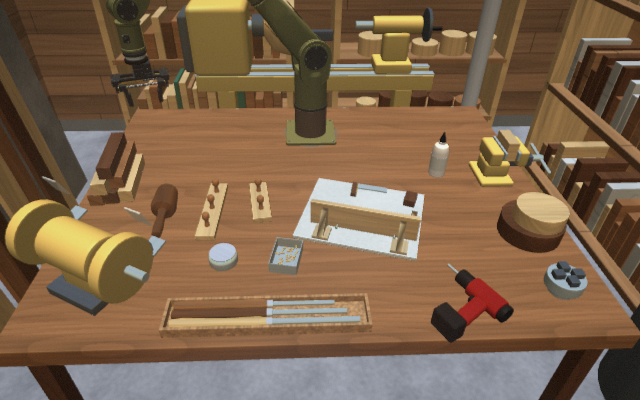

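View pics/side0.png

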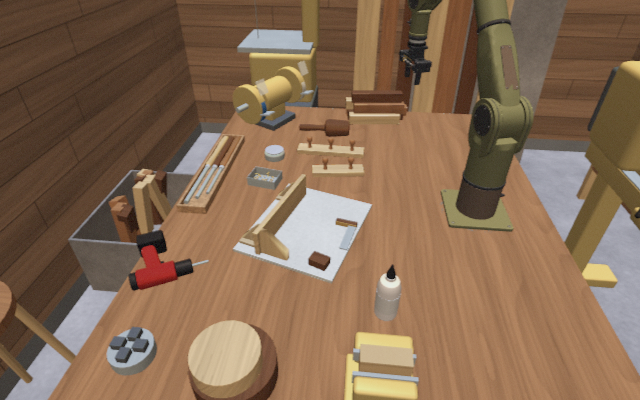

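The scene view shows the three-peg rail around (212,210), the two-peg rail at (260,200) and the board at (365,215). The bracket is at the shelf's right end. I'll make rough rays next.

```bash
cat > h.py <<'E'
from plant import r
import numpy as np, cv2
from scipy.spatial.transform import Rotation as R
def cam(n):
    p=r.camera_params(n); K=np.array([[p['fx'],0,p['cx']],[0,p['fy'],p['cy']],[0,0,1]])
    if n=='wrist':
        s=r.get_state(); T=np.eye(4); T[:3,:3]=R.from_quat(s['eef_rot']).as_matrix(); T[:3,3]=s['tool_pos']
        M=T@p['hand_eye']; return K,M[:3,:3],M[:3,3]
    return K,R.from_quat(p['attitude']).as_matrix(),np.array(p['position'])
def ray(c,uv,z):
    K,A,t=c; d=np.c_[np.atleast_2d(uv),np.ones(len(np.atleast_2d(uv)))]@np.linalg.inv(K).T@A.T
    return t+d*((z-t[2])/d[:,2])[:,None]
def look(n,f):
    c=cam(n); im=r.snapshot(n); cv2.imwrite(f,im[:,:,::-1]); return c,im
E
python3 - <<'E'
from h import *
np.set_printoptions(precision=3,suppress=True)
c=cam('scene')
print("rail ends",ray(c,[[220,184],[206,236]],.02)); print("pegs side",ray(cam('side'),[[310,143],[331,145],[352,147]],.065))
print("pegs scene",ray(c,[[216,185],[211,201],[206,216]],.065))
print("board",ray(c,[[319,181],[424,186],[418,254],[296,242]],.012))
a=cv2.imread('pics/scene0.png');b=cv2.imread('pics/side0.png')
cv2.imwrite('pics/z.png',np.vstack([cv2.resize(a[165:265,180:440],(780,300)),cv2.resize(b[130:280,220:400],(0,0),fx=2,fy=2)[:, :].copy() if 0 else cv2.resize(b[125:280,190:390],(780,300*2-300))]))
E
```

```text
rail ends [[ 0.398 -0.329  0.02 ]
 [ 0.672 -0.337  0.02 ]]
pegs side [[ 0.611 -0.297  0.065]
 [ 0.524 -0.289  0.065]
 [ 0.438 -0.282  0.065]]
pegs scene [[ 0.467 -0.328  0.065]
 [ 0.555 -0.333  0.065]
 [ 0.63  -0.337  0.065]]
board [[ 0.377  0.022  0.012]
 [ 0.418  0.395  0.012]
 [ 0.76   0.297  0.012]
 [ 0.698 -0.063  0.012]]
```

View pics/z.png

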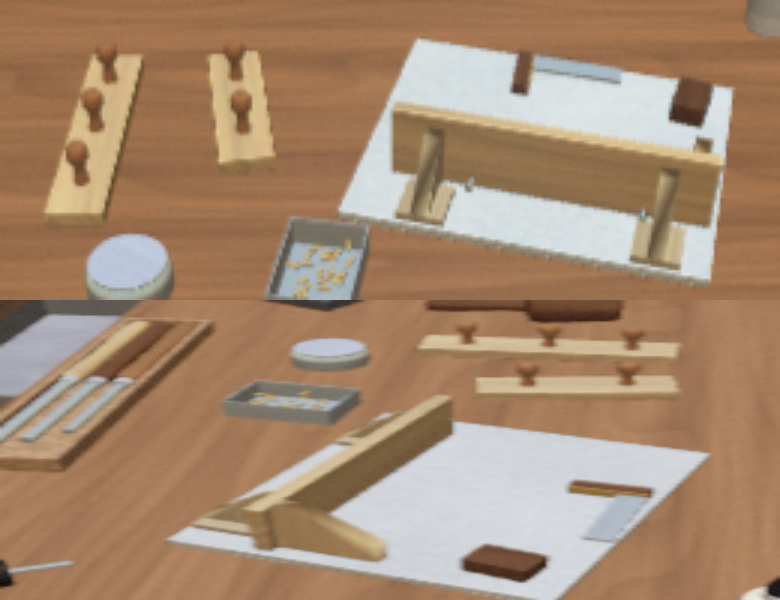

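{"op": "carry_out", "data": {"plan": [{"rot":[0,0,-0.62],"xyz":[0.208,-0.094,-0.031],"grip":0},{"rot":[0,0,-0.62],"xyz":[0.208,-0.094,-0.031],"grip":0},{"rot":[0,0,-0.62],"xyz":[0.208,-0.094,-0.031],"grip":0},{"rot":[0,0,-0.62],"xyz":[0.208,-0.094,-0.031],"grip":0},{"rot":[0,0,-0.62],"xyz":[0.208,-0.094,-0.031],"grip":0},{"rot":[0,0,-0.62],"xyz":[0.208,-0.094,-0.031],"grip":0},{"rot":[0,0,-0.62],"xyz":[0.208,-0.094,-0.031],"grip":0}]}}

```text
clock: 0.68
tool_pos: [0.373, -0.431, 0.2706]
eef_rot: [0.888, 0.46, 0.003, -0.0]
contact_force: [0.0, -0.1, -0.5]
opening: 0.997
finger_force: 0.0
```

{"op": "carry_out", "data": {"plan": [{"rot":[0,0,-0.62],"xyz":[0.224,0.045,-0.031],"grip":0},{"rot":[0,0,-0.62],"xyz":[0.224,0.045,-0.031],"grip":0},{"rot":[0,0,-0.62],"xyz":[0.224,0.045,-0.031],"grip":0},{"rot":[0,0,-0.62],"xyz":[0.224,0.045,-0.031],"grip":0},{"rot":[0,0,-0.62],"xyz":[0.224,0.045,-0.031],"grip":0},{"rot":[0,0,-0.62],"xyz":[0.224,0.045,-0.031],"grip":0},{"rot":[0,0,-0.62],"xyz":[0.224,0.045,-0.031],"grip":0},{"rot":[0,0,-0.62],"xyz":[0.224,0.045,-0.031],"grip":0}]}}

```text
clock: 1.35
tool_pos: [0.5349, -0.2806, 0.3003]
eef_rot: [0.708, 0.706, -0.0, -0.0]
contact_force: [0.1, -0.2, -0.1]
opening: 1.0
finger_force: 0.0
```

```bash
cat >> h.py <<'E'
def pose():
    s=r.get_state(); m=R.from_quat(s['eef_rot']).as_matrix()
    print('t',round(s['clock'],2),'tcp',s['tool_pos'].round(4),'yaw tool x',np.arctan2(m[1,0],m[0,0]).round(4),'zaxis',m[:,2].round(3),'F',s['contact_force'].round(2),'M',s['moment'].round(2),'open',round(s['opening'],3),'ff',round(s['finger_force'],1),'q',s['q'].round(2))
    return s,m
def go(target,yaw):
    "shift and turn in tool axes from the measured pose"
    s,m=pose(); d=m.T@(np.array(target)-s['tool_pos']); t=R.from_euler('z',yaw)*R.from_euler('x',np.pi)
    print('xyz',d.round(4),'rot',(R.from_matrix(m).inv()*t).as_rotvec().round(4))
E
python3 - <<'E'
from h import *
pose(); look('wrist','pics/w1.png')
E
```

```text
t 1.35 tcp [ 0.5349 -0.2806  0.3003] yaw tool x 1.5674 zaxis [-0.001  0.    -1.   ] F [ 0.11 -0.19 -0.15] M [-0.07 -0.01 -0.02] open 1.0 ff 0.0 q [ 0.71  0.63 -0.54  1.54  0.35  1.07  0.08]
```

View pics/w1.png

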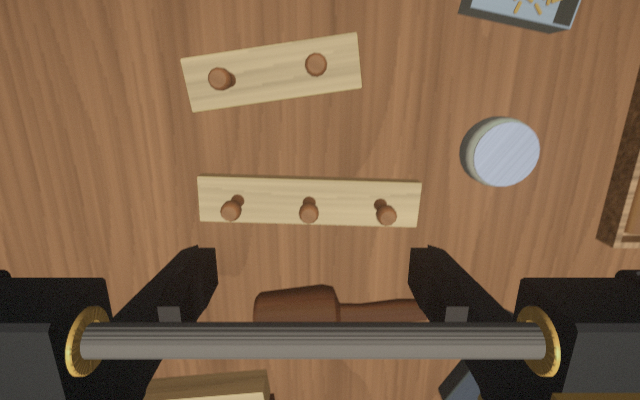

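The wrist view shows the three-peg rail with corners at (198,176), (421,183), (417,227) and (199,220). Its peg heads are at (231,210), (309,212) and (386,215).

Run:
```python
from h import *
im=cv2.imread('pics/w1.png'); c=cam('wrist')
h=cv2.cvtColor(im,cv2.COLOR_BGR2HSV); m=((h[...,2]>150)&(h[...,1]<150)&(h[...,0]>12)&(h[...,0]<30)).astype(np.uint8)
m[:150]=0;m[240:]=0;m[:,:180]=0;m[:,440:]=0
q=cv2.findContours(cv2.morphologyEx(m,cv2.MORPH_CLOSE,np.ones((5,5))),0,1)[0]; q=max(q,key=cv2.contourArea)
P=ray(c,q[:,0,:].astype(float),.02)[:,:2]; b=cv2.minAreaRect((P*1000).astype(np.float32)); print('rail',b)
print('corners',ray(c,[[198,176],[421,183],[417,227],[199,220]],.02)[:,:2].mean(0))
hd=ray(c,[[231,211],[309,212.5],[386,215.5]],.067); print('heads',hd.round(4)); d=hd[2]-hd[0]; print(np.arctan2(d[1],d[0]),np.hypot(*d[:2]))
```

```text
rail ((527.2783203125, -335.6015930175781), (116.5381088256836, 280.9062194824219), 89.63633728027344)
corners [ 0.5280839  -0.34306789]
heads [[ 0.4405 -0.338   0.067 ]
 [ 0.5286 -0.3403  0.067 ]
 [ 0.6158 -0.3445  0.067 ]]
-0.03688125219249754 0.1754353687697511
```

{"op": "carry_out", "data": {"plan": [{"rot":[0,0,0.033],"xyz":[-0.062,-0.007,0],"grip":0},{"rot":[0,0,0.033],"xyz":[-0.062,-0.007,0],"grip":0},{"rot":[0,0,0.033],"xyz":[-0.062,-0.007,0.04],"grip":0},{"rot":[0,0,0.033],"xyz":[-0.062,-0.007,0.08],"grip":0},{"rot":[0,0,0.033],"xyz":[-0.062,-0.007,0.12],"grip":0},{"rot":[0,0,0.033],"xyz":[-0.062,-0.007,0.15],"grip":0},{"rot":[0,0,0.033],"xyz":[-0.062,-0.007,0.18],"grip":0},{"rot":[0,0,0.033],"xyz":[-0.062,-0.007,0.18],"grip":0}]}}

```text
clock: 2.07
tool_pos: [0.5208, -0.3441, 0.1145]
eef_rot: [0.722, 0.692, -0.003, -0.006]
contact_force: [-2.0, -0.5, -0.9]
opening: 0.996
finger_force: 0.0
```

Run:
```python
from h import *
pose(); look('wrist','pics/w2.png')
```

```text
t 2.07 tcp [ 0.5208 -0.3441  0.1145] yaw tool x 1.5295 zaxis [-0.012  0.003 -1.   ] F [-1.98 -0.47 -0.86] M [-0.1   0.06 -0.  ] open 0.996 ff 0.0 q [ 0.74  0.88 -0.43  1.65  0.5   0.74  0.03]
```

View pics/w2.png

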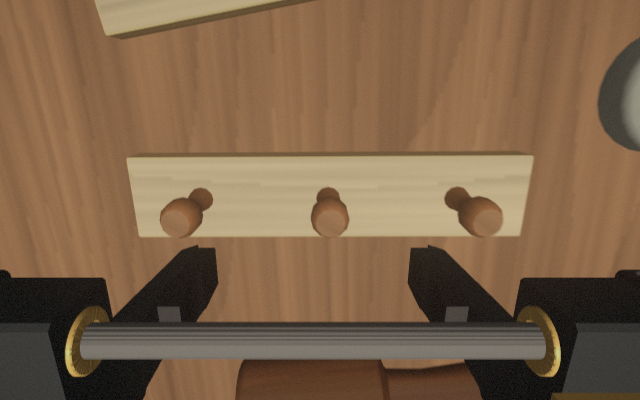

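The rail is well aligned, with the middle peg head at (330,217) and the bar corners near (128,157), (533,155), (520,236) and (138,237).

Run:
```python
from h import *
c=cam('wrist')
k=ray(c,[[128,157],[533,155],[520,236],[138,237]],.02); print(k[:,:2].round(4)); print('far edge mid',k[:2,:2].mean(0),'near(z0/.02)',k[2:,:2].mean(0))
p=ray(c,[[181,217],[330,217],[480,217]],.058); print(p.round(4))
go([p[1,0],p[1,1],.039],1.5295)
```

```text
[[ 0.3953 -0.3078]
 [ 0.6749 -0.3176]
 [ 0.674  -0.3779]
 [ 0.3909 -0.368 ]]
far edge mid [ 0.5350811  -0.31267563] near(z0/.02) [ 0.53243674 -0.37293432]
[[ 0.4413 -0.3399  0.058 ]
 [ 0.5331 -0.3434  0.058 ]
 [ 0.625  -0.347   0.058 ]]
t 2.12 tcp [ 0.523  -0.3444  0.1177] yaw tool x 1.5299 zaxis [-0.008  0.002 -1.   ] F [-0.3   0.32  1.22] M [-0.03 -0.08  0.03] open 0.997 ff 0.0 q [ 0.74  0.87 -0.43  1.64  0.49  0.74  0.03]
xyz [0.0013 0.0107 0.0787] rot [-0.0079 -0.0014  0.0004]
```

{"op": "carry_out", "data": {"plan": [{"rot":[0,0,0],"xyz":[0,0.0055,0.03],"grip":0},{"rot":[0,0,0],"xyz":[0,0.0055,0.055],"grip":0},{"rot":[0,0,0],"xyz":[0,0.0055,0.07],"grip":0},{"rot":[0,0,0],"xyz":[0,0.0055,0.081],"grip":0},{"rot":[0,0,0],"xyz":[0,0.0055,0.081],"grip":0},{"rot":[0,0,0],"xyz":[0,0.0055,0.081],"grip":0},{"rot":[0,0,0],"xyz":[0,0.0055,0.081],"grip":0}]}}

```text
clock: 2.7
tool_pos: [0.5338, -0.3443, 0.0416]
eef_rot: [0.721, 0.693, 0.0, 0.002]
contact_force: [0.5, 0.1, 0.1]
opening: 1.004
finger_force: 0.0
```

{"op": "carry_out", "data": {"plan": [{"rot":[0,0,0],"xyz":[0,0,0],"grip":255},{"rot":[0,0,0],"xyz":[0,0,0],"grip":255},{"rot":[0,0,0],"xyz":[0,0,0],"grip":255},{"rot":[0,0,0],"xyz":[0,0,0],"grip":255},{"rot":[0,0,0],"xyz":[0,0,0],"grip":255},{"rot":[0,0,0],"xyz":[0,0,0],"grip":255},{"rot":[0,0,0],"xyz":[0,0,0],"grip":255},{"rot":[0,0,0],"xyz":[0,0,0],"grip":255}], "squeeze": 45}}

```text
clock: 3.37
tool_pos: [0.5328, -0.3433, 0.0397]
eef_rot: [0.72, 0.694, -0.0, -0.0]
contact_force: [-1.0, -0.1, -0.4]
opening: 0.419
finger_force: 0.0
```

```bash
python3 -c "
from h import *
pose()"
```

```text
t 3.37 tcp [ 0.5328 -0.3433  0.0397] yaw tool x 1.5328 zaxis [-0.  0. -1.] F [-1.05 -0.14 -0.44] M [-0.06 -0.06  0.04] open 0.419 ff 0.0 q [ 0.7   0.99 -0.37  1.65  0.56  0.61 -0.02]
```

{"op": "carry_out", "data": {"plan": [{"rot":[0,0,0],"xyz":[0,0,0],"grip":255},{"rot":[0,0,0],"xyz":[0,0,0],"grip":255},{"rot":[0,0,0],"xyz":[0,0,0],"grip":255},{"rot":[0,0,0],"xyz":[0,0,0],"grip":255},{"rot":[0,0,0],"xyz":[0,0,0],"grip":255},{"rot":[0,0,0],"xyz":[0,0,0],"grip":255}]}}

```text
clock: 3.87
tool_pos: [0.5321, -0.3433, 0.0396]
eef_rot: [0.72, 0.694, -0.0, -0.0]
contact_force: [-2.0, 0.3, 1.0]
opening: 0.238
finger_force: 45.0
```

```bash
python3 -c "
from h import *
pose()"
```

```text
t 3.87 tcp [ 0.5321 -0.3433  0.0396] yaw tool x 1.5327 zaxis [-0.001  0.    -1.   ] F [-2.01  0.25  0.95] M [0.05 0.42 0.01] open 0.238 ff 45.0 q [ 0.7   0.99 -0.37  1.65  0.56  0.61 -0.02]
```

{"op": "carry_out", "data": {"plan": [{"rot":[0,0,0],"xyz":[0,0,-0.015],"grip":255},{"rot":[0,0,0],"xyz":[0,0,-0.04],"grip":255},{"rot":[0,0,0],"xyz":[0,0,-0.075],"grip":255},{"rot":[0,0,0],"xyz":[0,0,-0.11],"grip":255},{"rot":[0,0,0],"xyz":[0,0,-0.145],"grip":255},{"rot":[0,0,0],"xyz":[0,0,-0.17],"grip":255},{"rot":[0,0,0],"xyz":[0,0,-0.18],"grip":255},{"rot":[0,0,0],"xyz":[0,0,-0.18],"grip":255}]}}

```text
clock: 4.53
tool_pos: [0.5344, -0.3439, 0.222]
eef_rot: [0.72, 0.693, 0.001, 0.003]
contact_force: [0.4, -0.4, -2.9]
opening: 0.237
finger_force: 45.0
```

Run:
```python
from h import *
np.set_printoptions(precision=4,suppress=True)
pose()
for n,(x0,x1,y0,y1) in dict(scene=(290,430,175,260),side=(230,380,175,280)).items():
    im=cv2.imread(f'pics/{n}0.png'); h=cv2.cvtColor(im,cv2.COLOR_BGR2HSV)
    m=((h[...,2]>150)&(h[...,1]<50)).astype(np.uint8); k=np.zeros_like(m); k[y0:y1,x0:x1]=m[y0:y1,x0:x1]
    q=max(cv2.findContours(k,0,1)[0],key=cv2.contourArea)
    hull=cv2.convexHull(q); ap=cv2.approxPolyDP(hull,4,True)[:,0,:].astype(float); print(n,ap.tolist())
    P=ray(cam(n),ap,.012)[:,:2]; print(P)
    H=ray(cam(n),hull[:,0,:].astype(float),.012)[:,:2]; print(cv2.minAreaRect((H*1000).astype(np.float32)))
```

```text
t 4.53 tcp [ 0.5344 -0.3439  0.222 ] yaw tool x 1.5326 zaxis [ 0.005 -0.002 -1.   ] F [ 0.45 -0.38 -2.89] M [-0.04 -0.13  0.02] open 0.237 ff 45.0 q [ 0.76  0.75 -0.5   1.55  0.41  0.94  0.1 ]
scene [[318.0, 179.0], [423.0, 194.0], [416.0, 258.0], [297.0, 239.0], [293.0, 233.0]]
[[ 0.3646  0.0189]
 [ 0.4651  0.3801]
 [ 0.7763  0.287 ]
 [ 0.6842 -0.0601]
 [ 0.6563 -0.0722]]
((569.526611328125, 152.90000915527344), (379.83599853515625, 343.87744140625), 72.99089813232422)
side [[371.0, 204.0], [332.0, 279.0], [233.0, 249.0], [306.0, 188.0]]
[[ 0.3572  0.0193]
 [ 0.4656  0.3755]
 [ 0.7743  0.2881]
 [ 0.5959 -0.0525]]
((566.4805908203125, 154.8541717529297), (388.615478515625, 326.7644348144531), 72.73103332519531)
```

{"op": "carry_out", "data": {"plan": [{"rot":[0,0,-0.05],"xyz":[0.02,0,0],"grip":255},{"rot":[0,0,-0.13],"xyz":[0.05,0,0],"grip":255},{"rot":[0,0,-0.22],"xyz":[0.08,0,0],"grip":255},{"rot":[0,0,-0.3],"xyz":[0.11,0,0],"grip":255},{"rot":[0,0,-0.38],"xyz":[0.14,0,0],"grip":255},{"rot":[0,0,-0.44],"xyz":[0.168,0,0],"grip":255}]}}

```text
clock: 5.03
tool_pos: [0.5377, -0.1735, 0.2172]
eef_rot: [0.55, 0.835, -0.0, -0.002]
contact_force: [-0.0, 0.5, -1.8]
opening: 0.237
finger_force: 45.0
```

{"op": "carry_out", "data": {"plan": [{"rot":[0,0,-0.08],"xyz":[0.028,0.013,0],"grip":255},{"rot":[0,0,-0.16],"xyz":[0.054,0.025,0],"grip":255},{"rot":[0,0,-0.24],"xyz":[0.08,0.037,0],"grip":255},{"rot":[0,0,-0.32],"xyz":[0.106,0.05,0],"grip":255},{"rot":[0,0,-0.38],"xyz":[0.13,0.061,0],"grip":255},{"rot":[0,0,-0.44],"xyz":[0.152,0.071,0],"grip":255}]}}

```text
clock: 5.53
tool_pos: [0.5437, -0.006, 0.2174]
eef_rot: [0.354, 0.935, -0.0, -0.002]
contact_force: [0.6, -0.6, -2.0]
opening: 0.235
finger_force: 45.0
```

{"op": "carry_out", "data": {"plan": [{"rot":[0,0,-0.08],"xyz":[0.018,0.022,0],"grip":255},{"rot":[0,0,-0.16],"xyz":[0.037,0.045,0],"grip":255},{"rot":[0,0,-0.24],"xyz":[0.056,0.068,0],"grip":255},{"rot":[0,0,-0.32],"xyz":[0.075,0.09,0],"grip":255},{"rot":[0,0,-0.4],"xyz":[0.095,0.115,0],"grip":255},{"rot":[0,0,-0.44],"xyz":[0.107,0.129,0],"grip":255},{"rot":[0,0,-0.44],"xyz":[0.107,0.129,0],"grip":255},{"rot":[0,0,-0.44],"xyz":[0.107,0.129,0],"grip":255}]}}

```text
clock: 6.2
tool_pos: [0.5498, 0.1604, 0.2175]
eef_rot: [0.143, 0.99, -0.001, -0.002]
contact_force: [0.1, -1.0, -2.2]
opening: 0.238
finger_force: 45.0
```

Run:
```python
from h import *
pose(); look('wrist','pics/w3.png')
```

```text
t 6.2 tcp [0.5498 0.1604 0.2175] yaw tool x 2.8551 zaxis [-0.004 -0.001 -1.   ] F [ 0.15 -1.02 -2.18] M [-0.08 -0.13  0.05] open 0.238 ff 45.0 q [ 0.09  0.75 -0.8   1.73  0.65  0.95  0.31]
```

View pics/w3.png

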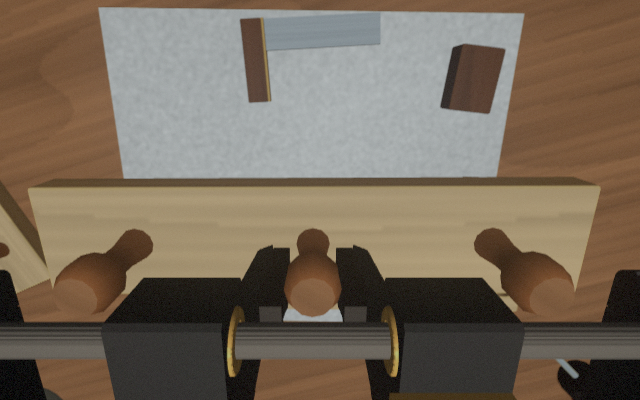

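The view shows the near board edge with corners at (101,8) and (523,13), and side edges running to (123,178) and (497,178). The try square and offcut are at the top. The held rail's near edge runs from (30,187) to (600,185).

Run:
```python
from h import *
s,m=pose(); c=cam('wrist')
im=cv2.imread('pics/w3.png'); h=cv2.cvtColor(im,cv2.COLOR_BGR2HSV); w=((h[...,2]>140)&(h[...,1]<45))
def fit(p,col):
    p=np.array(p,float); P=ray(c,p,.012)[:,:2]; return P
def line(P):
    v=cv2.fitLine((P*1000).astype(np.float32),cv2.DIST_HUBER,0,.01,.01).ravel(); return v[2:]/1000,v[:2]
rows=range(25,170,4)
L=ray(c,[[np.flatnonzero(w[y,80:400])[0]+80-.5,y] for y in rows],.012)[:,:2]
Rr=ray(c,[[np.flatnonzero(w[y,:560])[-1]+.5,y] for y in rows],.012)[:,:2]
N=ray(c,[[x,np.flatnonzero(w[:60,x])[0]-.5] for x in range(115,235,4)]+[[x,np.flatnonzero(w[:60,x])[0]-.5] for x in range(390,515,4)],.012)[:,:2]
l,rr,n=map(line,(L,Rr,N))
for k in(l,rr,n): print(k[0],np.degrees(np.arctan2(k[1][1],k[1][0])))
X=lambda a,b:a[0]+a[1]*np.linalg.solve(np.c_[a[1],-b[1]],b[0]-a[0])[0]
A,B=X(l,n),X(rr,n); print('corners',A,B,np.hypot(*(B-A)))
yd=(B-A)/np.hypot(*(B-A)); xd=np.array([yd[1],-yd[0]]); O=(A+B)/2+.175*xd; yaw=np.arctan2(xd[1],xd[0])
print('origin',O,'yaw',yaw,'target',O+.03*xd+.015*yd)
E=ray(c,[[30,187],[600,185]],s['tool_pos'][2]-.039+.02)[:,:2]; d=E[1]-E[0]; print('rail edge',E,np.hypot(*d),'angle-90',np.arctan2(d[1],d[0])-np.pi/2)
print('obst',ray(c,[[250,102],[270,101],[441,108],[491,113]],.014)[:,:2]@np.c_[xd,yd]-O@np.c_[xd,yd])
```

```text
t 6.25 tcp [0.5502 0.1586 0.2176] yaw tool x 2.8526 zaxis [-0.003 -0.002 -1.   ] F [-0.66 -0.28 -2.31] M [-0.   -0.19 -0.01] open 0.238 ff 45.0 q [ 0.09  0.75 -0.8   1.73  0.65  0.95  0.31]
[ 0.4299967  -0.00663111] -17.442657
[0.53391874 0.3577259 ] -17.21697
[0.4133153  0.20259492] 72.662605
corners [0.3553233  0.01683118] [0.4681104  0.37811834] 0.37848294
origin [0.578766   0.14532514] yaw -0.3025945 target [0.611873  0.1507037]
rail edge [[0.48031207 0.03692621]
 [0.5572689  0.29955402]] 0.27367082259116754 angle-90 -0.285046599952846
obst [[-0.09532266 -0.05698668]
 [-0.09649129 -0.03797555]
 [-0.09222281  0.12482561]
 [-0.08822889  0.17315415]]
```

{"op": "carry_out", "data": {"plan": [{"rot":[0,0,0.017],"xyz":[-0.025,-0.001,0],"grip":255},{"rot":[0,0,0.017],"xyz":[-0.047,-0.002,0],"grip":255},{"rot":[0,0,0.017],"xyz":[-0.047,-0.002,0.03],"grip":255},{"rot":[0,0,0.017],"xyz":[-0.047,-0.002,0.065],"grip":255},{"rot":[0,0,0.017],"xyz":[-0.047,-0.002,0.1],"grip":255},{"rot":[0,0,0.017],"xyz":[-0.047,-0.002,0.125],"grip":255},{"rot":[0,0,0.017],"xyz":[-0.047,-0.002,0.135],"grip":255},{"rot":[0,0,0.017],"xyz":[-0.047,-0.002,0.135],"grip":255}]}}

```text
clock: 6.92
tool_pos: [0.5938, 0.1415, 0.0815]
eef_rot: [0.153, 0.988, -0.002, -0.003]
contact_force: [0.2, 0.3, -1.8]
opening: 0.238
finger_force: 45.0
```

Run:
```python
from h import *
pose(); a,b=look('wrist','pics/w4.png')[1],look('side','pics/s4.png')[1]
cv2.imwrite('pics/v4.png',np.vstack([cv2.resize(a[:300],(600,281)),cv2.resize(b[150:300,220:400],(0,0),fx=2,fy=2) if 0 else cv2.resize(b[150:290,200:400],(600,300))])[:,:,::-1])
```

```text
t 6.92 tcp [0.5938 0.1415 0.0815] yaw tool x 2.8339 zaxis [-0.006 -0.004 -1.   ] F [ 0.2   0.32 -1.83] M [-0.02 -0.14 -0.03] open 0.238 ff 45.0 q [ 0.05  0.97 -0.67  1.7   0.81  0.78  0.24]
```

View pics/v4.png

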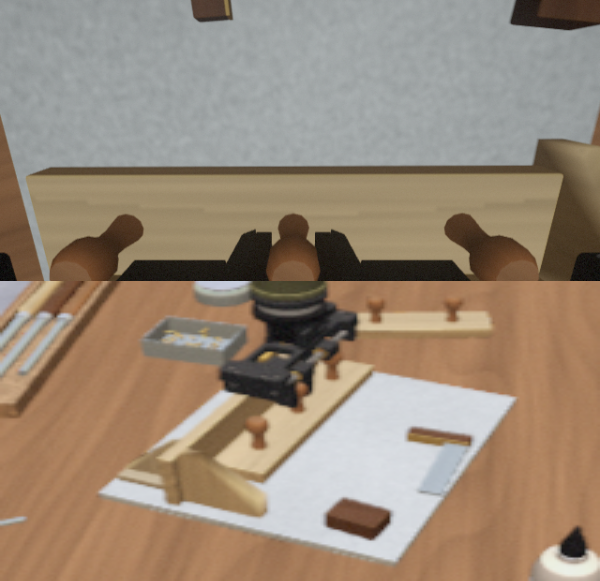

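The rail hangs level just inside the corner. There is a gap to the bracket at (540,150) and the rail sits clear of the shelf, so I'll lower it.

{"op": "carry_out", "data": {"plan": [{"rot":[0,0,0],"xyz":[0,0,0.012],"grip":255},{"rot":[0,0,0],"xyz":[0,0,0.022],"grip":255},{"rot":[0,0,0],"xyz":[0,0,0.027],"grip":255},{"rot":[0,0,0],"xyz":[0,0,0.03],"grip":255},{"rot":[0,0,0],"xyz":[0,0,0.031],"grip":255},{"rot":[0,0,0],"xyz":[0,0,0.031],"grip":255},{"rot":[0,0,0],"xyz":[0,0,0.031],"grip":255}]}}

```text
clock: 7.6
tool_pos: [0.5958, 0.1446, 0.0539]
eef_rot: [0.152, 0.988, 0.0, 0.0]
contact_force: [0.1, 0.8, -1.6]
opening: 0.237
finger_force: 45.0
```

```bash
python3 -c "
from h import *
pose()"
```

```text
t 7.6 tcp [0.5958 0.1446 0.0539] yaw tool x 2.8359 zaxis [ 0.  0. -1.] F [ 0.13  0.84 -1.58] M [ 0.04 -0.15  0.05] open 0.237 ff 45.0 q [ 0.03  1.   -0.64  1.71  0.86  0.73  0.21]
```

{"op": "carry_out", "data": {"plan": [{"rot":[0,0,0],"xyz":[0,0,0.0015],"grip":255},{"rot":[0,0,0],"xyz":[0,0,0.0025],"grip":255},{"rot":[0,0,0],"xyz":[0,0.003,0.0025],"grip":255},{"rot":[0,0,0],"xyz":[0,0.006,0.0025],"grip":255},{"rot":[0,0,0],"xyz":[0,0.008,0.0025],"grip":255},{"rot":[0,0,0],"xyz":[0,0.008,0.0025],"grip":255},{"rot":[0,0,0],"xyz":[0,0.008,0.0025],"grip":255}]}}

```text
clock: 8.18
tool_pos: [0.5985, 0.1529, 0.0516]
eef_rot: [0.152, 0.988, 0.001, 0.0]
contact_force: [0.2, 0.6, 2.2]
opening: 0.239
finger_force: 45.0
```

```bash
python3 -c "
from h import *
pose()"
```

```text
t 8.18 tcp [0.5985 0.1529 0.0516] yaw tool x 2.8362 zaxis [ 0.001  0.001 -1.   ] F [0.18 0.6  2.24] M [-0.05 -0.15 -0.05] open 0.239 ff 45.0 q [ 0.02  1.01 -0.64  1.7   0.85  0.74  0.2 ]
```

{"op": "carry_out", "data": {"plan": [{"rot":[0,0,0],"xyz":[0,0.001,0],"grip":255},{"rot":[0,0,0],"xyz":[0,0.002,0],"grip":255},{"rot":[0,0,0],"xyz":[0,0.003,0],"grip":255},{"rot":[0,0,0],"xyz":[0,0.003,0],"grip":255}]}}

```text
clock: 8.52
tool_pos: [0.599, 0.154, 0.0516]
eef_rot: [0.153, 0.988, -0.001, 0.0]
contact_force: [-1.3, -3.7, 5.6]
opening: 0.238
finger_force: 45.0
```

{"op": "carry_out", "data": {"plan": [{"rot":[0,0,0],"xyz":[0,0.001,0],"grip":255},{"rot":[0,0,0],"xyz":[0,0.002,0],"grip":255},{"rot":[0,0,0],"xyz":[0,0.002,0],"grip":255},{"rot":[0,0,0],"xyz":[0,0.002,0],"grip":255}]}}

```text
clock: 8.85
tool_pos: [0.5997, 0.1559, 0.0516]
eef_rot: [0.153, 0.988, -0.001, 0.0]
contact_force: [-0.4, -2.0, 5.7]
opening: 0.237
finger_force: 45.0
```

```bash
python3 -c "
from h import *
pose()"
```

```text
t 8.85 tcp [0.5997 0.1559 0.0516] yaw tool x 2.8353 zaxis [ 0.    -0.002 -1.   ] F [-0.41 -1.95  5.72] M [-0.55  0.04  0.04] open 0.237 ff 45.0 q [ 0.01  1.01 -0.64  1.69  0.85  0.74  0.2 ]
```

Run:
```python
from h import *
a=look('wrist','pics/w5.png')[1]; b=look('side','pics/s5.png')[1]
cv2.imwrite('pics/v5.png',np.vstack([cv2.resize(a[130:300,340:640],(600,300) if 0 else (530,300)),cv2.resize(b[195:265,230:340],(530,300))])[:,:,::-1])
```

```text
(no output)
```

View pics/v5.png

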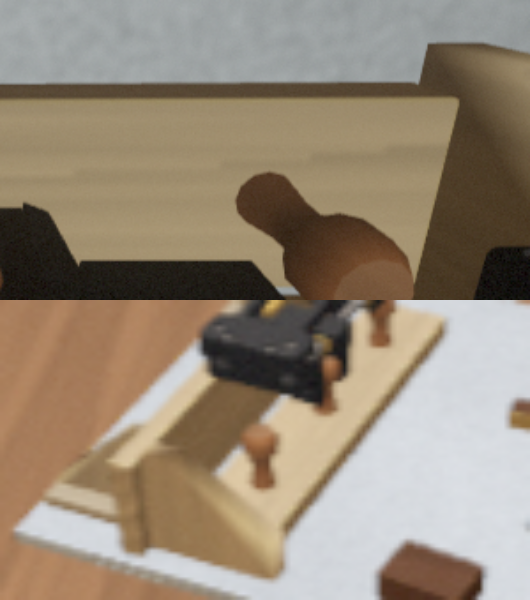

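Rail end shows no gap to the bracket. Next I'll slide it toward the shelf.

{"op": "carry_out", "data": {"plan": [{"rot":[0,0,0],"xyz":[-0.003,0,0],"grip":255},{"rot":[0,0,0],"xyz":[-0.006,0,0],"grip":255},{"rot":[0,0,0],"xyz":[-0.009,0,0],"grip":255},{"rot":[0,0,0],"xyz":[-0.01,0,0],"grip":255},{"rot":[0,0,0],"xyz":[-0.01,0,0],"grip":255}]}}

```text
clock: 9.37
tool_pos: [0.6088, 0.1548, 0.0516]
eef_rot: [0.152, 0.988, 0.001, -0.0]
contact_force: [-1.9, 1.3, 5.6]
opening: 0.238
finger_force: 45.0
```

{"op": "carry_out", "data": {"plan": [{"rot":[0,0,0],"xyz":[-0.001,0,0],"grip":255},{"rot":[0,0,0],"xyz":[-0.002,0,0],"grip":255},{"rot":[0,0,0],"xyz":[-0.002,0,0],"grip":255},{"rot":[0,0,0],"xyz":[-0.002,0,0],"grip":255}]}}

```text
clock: 9.7
tool_pos: [0.6104, 0.1543, 0.0516]
eef_rot: [0.152, 0.988, 0.001, -0.0]
contact_force: [-2.3, 0.4, 5.0]
opening: 0.234
finger_force: 45.0
```

```bash
python3 -c "
from h import *
pose()"
```

```text
t 9.7 tcp [0.6104 0.1543 0.0516] yaw tool x 2.8365 zaxis [-0.001  0.002 -1.   ] F [-2.28  0.38  4.96] M [ 0.08  0.36 -0.02] open 0.234 ff 45.0 q [ 0.02  1.02 -0.65  1.66  0.84  0.76  0.23]
```

{"op": "carry_out", "data": {"plan": [{"rot":[0,0,0],"xyz":[-0.001,0,0],"grip":255},{"rot":[0,0,0],"xyz":[-0.002,0,0],"grip":255},{"rot":[0,0,0],"xyz":[-0.002,0,0],"grip":255},{"rot":[0,0,0],"xyz":[-0.002,0,0],"grip":255}]}}

```text
clock: 10.03
tool_pos: [0.6124, 0.1538, 0.0516]
eef_rot: [0.152, 0.988, 0.001, -0.0]
contact_force: [-2.0, 1.1, 4.8]
opening: 0.236
finger_force: 45.0
```

{"op": "carry_out", "data": {"plan": [{"rot":[0,0,0],"xyz":[-0.001,0,0],"grip":255},{"rot":[0,0,0],"xyz":[-0.002,0,0],"grip":255},{"rot":[0,0,0],"xyz":[-0.002,0,0],"grip":255},{"rot":[0,0,0],"xyz":[-0.002,0,0],"grip":255}]}}

```text
clock: 10.37
tool_pos: [0.6135, 0.1534, 0.0516]
eef_rot: [0.152, 0.988, 0.001, -0.001]
contact_force: [-3.4, 0.9, 6.1]
opening: 0.235
finger_force: 45.0
```

Run:
```python
from h import *
pose(); a=look('wrist','pics/w6.png')[1]; b=look('scene','pics/s6.png')[1]
cv2.imwrite('pics/v6.png',np.vstack([cv2.resize(a[100:300],(640,200)),cv2.resize(b[170:265,290:430],(560,380))[:, :].copy() if 0 else cv2.resize(b[170:265,290:430],(640,380))])[:,:,::-1])
```

```text
t 10.37 tcp [0.6135 0.1534 0.0516] yaw tool x 2.837 zaxis [-0.002  0.002 -1.   ] F [-3.44  0.88  6.08] M [0.13 0.7  0.04] open 0.235 ff 45.0 q [ 0.03  1.03 -0.65  1.65  0.84  0.77  0.24]
```

View pics/v6.png

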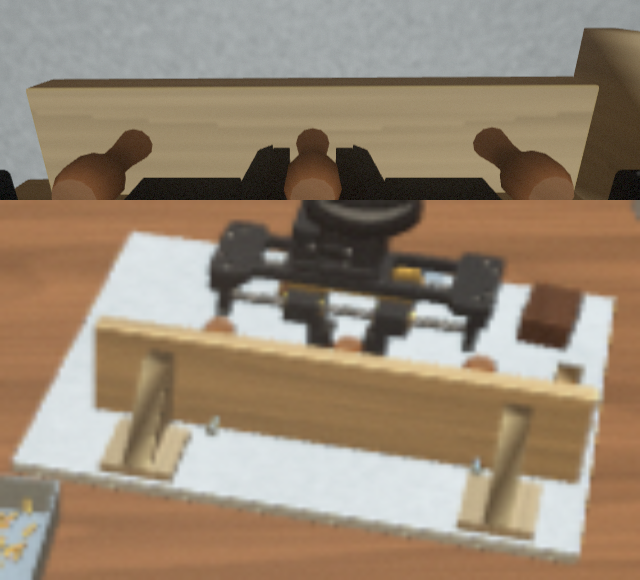

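Contact with the shelf begins with the rail seated in the corner. I'll open half way, back off behind the rail, and lower the fingers.

{"op": "carry_out", "data": {"plan": [{"rot":[0,0,0],"xyz":[0,0,0],"grip":128},{"rot":[0,0,0],"xyz":[0,0,0],"grip":128},{"rot":[0,0,0],"xyz":[0,0,0],"grip":128},{"rot":[0,0,0],"xyz":[0,0,0],"grip":128},{"rot":[0,0,0],"xyz":[0,0,0],"grip":128},{"rot":[0,0,0],"xyz":[0,0,0],"grip":128},{"rot":[0,0,0],"xyz":[0,0,0],"grip":128}]}}

```text
clock: 11.05
tool_pos: [0.6149, 0.1519, 0.0511]
eef_rot: [0.152, 0.988, -0.0, 0.0]
contact_force: [-0.9, 0.3, 0.4]
opening: 0.495
finger_force: 0.0
```

```bash
python3 -c "
from h import *
pose()"
```

```text
t 11.05 tcp [0.6149 0.1519 0.0511] yaw tool x 2.8358 zaxis [ 0. -0. -1.] F [-0.9   0.27  0.37] M [ 0.01 -0.18 -0.02] open 0.495 ff 0.0 q [ 0.03  1.03 -0.65  1.64  0.84  0.77  0.24]
```

{"op": "carry_out", "data": {"plan": [{"rot":[0,0,0],"xyz":[0.02,0,0],"grip":128},{"rot":[0,0,0],"xyz":[0.045,0,0],"grip":128},{"rot":[0,0,0],"xyz":[0.052,0,0],"grip":128},{"rot":[0,0,0],"xyz":[0.052,0,0],"grip":128},{"rot":[0,0,0],"xyz":[0.052,0,0.01],"grip":128},{"rot":[0,0,0],"xyz":[0.052,0,0.02],"grip":128},{"rot":[0,0,0],"xyz":[0.052,0,0.027],"grip":128},{"rot":[0,0,0],"xyz":[0.052,0,0.027],"grip":128}]}}

```text
clock: 11.72
tool_pos: [0.5649, 0.1662, 0.0218]
eef_rot: [0.153, 0.988, -0.001, -0.001]
contact_force: [0.3, -0.2, 0.6]
opening: 0.497
finger_force: 0.0
```

Run:
```python
from h import *
pose(); a=look('wrist','pics/w7.png')[1]; b=look('side','pics/s7.png')[1]
cv2.imwrite('pics/v7.png',np.vstack([cv2.resize(a,(480,300)),cv2.resize(b[165:275,220:396],(480,300))])[:,:,::-1])
```

```text
t 11.72 tcp [0.5649 0.1662 0.0218] yaw tool x 2.8345 zaxis [-0.002 -0.002 -1.   ] F [ 0.29 -0.2   0.61] M [-0.02 -0.15 -0.04] open 0.497 ff 0.0 q [-0.04  1.02 -0.58  1.79  0.92  0.63  0.07]
```

View pics/v7.png

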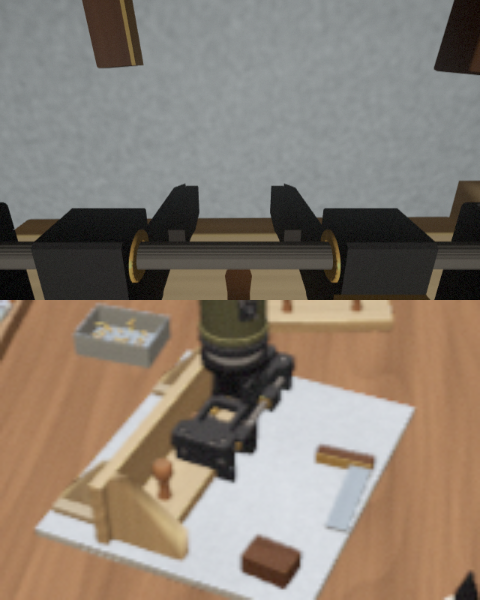

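The fingers stand clear behind the rail. I'll raise them slightly, then approach.

{"op": "carry_out", "data": {"plan": [{"rot":[0,0,0],"xyz":[0,0,-0.0025],"grip":128},{"rot":[0,0,0],"xyz":[-0.003,0,-0.0025],"grip":128},{"rot":[0,0,0],"xyz":[-0.006,0,-0.0025],"grip":128},{"rot":[0,0,0],"xyz":[-0.009,0,-0.0025],"grip":128},{"rot":[0,0,0],"xyz":[-0.009,0,-0.0025],"grip":128},{"rot":[0,0,0],"xyz":[-0.009,0,-0.0025],"grip":128}]}}

```text
clock: 12.32
tool_pos: [0.5726, 0.1656, 0.027]
eef_rot: [0.152, 0.988, 0.0, -0.001]
contact_force: [-4.9, 0.1, 3.3]
opening: 0.502
finger_force: 2.4
```

{"op": "carry_out", "data": {"plan": [{"rot":[0,0,0],"xyz":[-0.001,0,0],"grip":128},{"rot":[0,0,0],"xyz":[-0.002,0,0],"grip":128},{"rot":[0,0,0],"xyz":[-0.002,0,0],"grip":128},{"rot":[0,0,0],"xyz":[-0.002,0,0],"grip":128}]}}

```text
clock: 12.65
tool_pos: [0.5727, 0.1656, 0.0269]
eef_rot: [0.151, 0.989, 0.0, -0.002]
contact_force: [-9.0, 0.9, 6.1]
opening: 0.501
finger_force: 4.3
```

```bash
python3 -c "
from h import *
pose()"
```

```text
t 12.65 tcp [0.5727 0.1656 0.0269] yaw tool x 2.8381 zaxis [-0.004  0.001 -1.   ] F [-9.04  0.88  6.13] M [0.45 1.58 0.22] open 0.501 ff 4.3 q [-0.03  1.03 -0.6   1.76  0.91  0.66  0.11]
```

{"op": "carry_out", "data": {"plan": [{"rot":[0,0,0],"xyz":[-0.001,0,-0.001],"grip":128},{"rot":[0,0,0],"xyz":[-0.002,0,-0.001],"grip":128},{"rot":[0,0,0],"xyz":[-0.0025,0,-0.001],"grip":128},{"rot":[0,0,0],"xyz":[-0.0025,0,-0.001],"grip":128},{"rot":[0,0,0],"xyz":[-0.0025,0,-0.001],"grip":128},{"rot":[0,0,0],"xyz":[-0.0025,0,-0.001],"grip":128}]}}

```text
clock: 13.15
tool_pos: [0.5728, 0.1655, 0.0271]
eef_rot: [0.151, 0.989, 0.0, -0.004]
contact_force: [-11.3, 3.2, 3.4]
opening: 0.498
finger_force: 6.0
```

Run:
```python
from h import *
pose()
F=[]
a=look('wrist','pics/w8.png')[1]; b=look('side','pics/s8.png')[1]
for i in range(5): F.append(r.get_state()['contact_force']); r.snapshot('side')
print(np.round(F,2)); pose()
cv2.imwrite('pics/v8.png',np.vstack([cv2.resize(a[180:400],(600,206)),cv2.resize(b[165:275,220:396],(600,375))])[:,:,::-1])
```

```text
t 13.15 tcp [0.5728 0.1655 0.0271] yaw tool x 2.8392 zaxis [-0.008  0.001 -1.   ] F [-11.27   3.2    3.37] M [0.75 2.24 0.16] open 0.498 ff 6.0 q [-0.02  1.03 -0.6   1.76  0.9   0.66  0.12]
[[-10.98   3.29   3.93]
 [-10.82   3.34   2.16]
 [-12.37   2.74   3.32]
 [-11.26   2.39   2.97]
 [-11.44   3.56   3.35]]
t 13.5 tcp [0.5728 0.1655 0.0271] yaw tool x 2.8392 zaxis [-0.008  0.001 -1.   ] F [-11.8    3.07   3.38] M [0.78 2.27 0.11] open 0.501 ff 6.0 q [-0.02  1.03 -0.6   1.76  0.9   0.66  0.12]
```

View pics/v8.png

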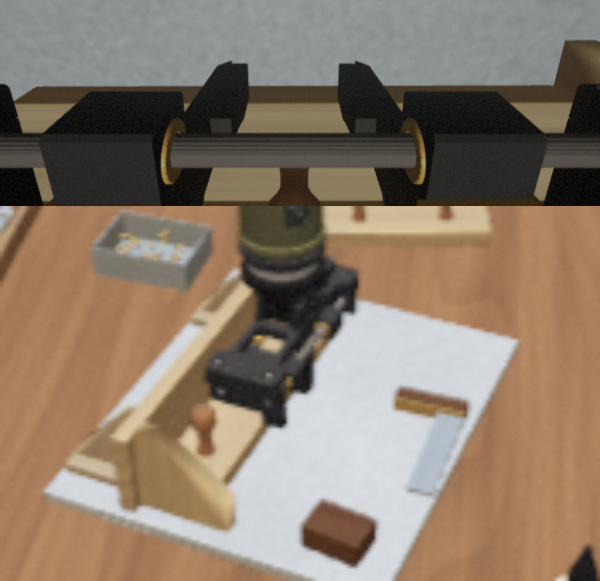

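{"op": "carry_out", "data": {"plan": [{"rot":[0,0,0],"xyz":[-0.001,0,0],"grip":128},{"rot":[0,0,0],"xyz":[-0.001,0,0],"grip":128},{"rot":[0,0,0],"xyz":[-0.001,0,0],"grip":128},{"rot":[0,0,0],"xyz":[-0.001,0,0],"grip":128},{"rot":[0,0,0],"xyz":[-0.001,0,0],"grip":128},{"rot":[0,0,0],"xyz":[-0.001,0,0],"grip":128},{"rot":[0,0,0],"xyz":[-0.001,0,0],"grip":128},{"rot":[0,0,0],"xyz":[-0.001,0,0],"grip":128}]}}

```text
clock: 14.17
tool_pos: [0.5728, 0.1655, 0.0271]
eef_rot: [0.15, 0.989, -0.0, -0.005]
contact_force: [-12.8, 2.8, 3.8]
opening: 0.497
finger_force: 6.9
```

Run:
```python
from h import *
s,m=pose(); a=look('wrist','pics/w9.png')[1]; c=cam('wrist')
O=np.array([.5788,.1453]);B=np.array([[.9546,.298],[-.298,.9546]])
print(((ray(c,[[20,272],[40,272],[592,272]],.032)[:,:2]-O)@B).round(4))
cv2.imwrite('pics/v9.png',np.hstack([cv2.resize(a[240:320,0:110],(390,284)),cv2.resize(a[200:300,520:640],(390,325))[:284]])[:,:,::-1])
```

```text
t 14.17 tcp [0.5728 0.1655 0.0271] yaw tool x 2.8396 zaxis [-0.01   0.001 -1.   ] F [-12.76   2.78   3.77] M [0.83 2.64 0.11] open 0.497 ff 6.9 q [-0.02  1.03 -0.61  1.76  0.9   0.67  0.12]
[[-0.0114 -0.1129]
 [-0.0114 -0.104 ]
 [-0.0117  0.1409]]
```

View pics/v9.png

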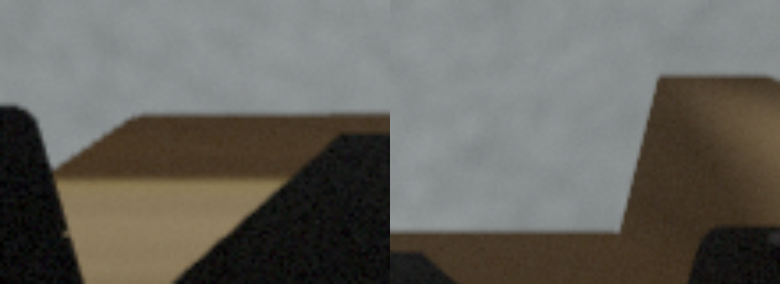

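The rail's near foot edge runs from (38.6,272.4) straight into the bracket at (590.8,271.4), with no visible gap. I'll check the squareness numerically.

Run:
```python
from h import *
s,m=pose(); c=cam('wrist')
O=np.array([.5788,.1453]);B=np.array([[.9546,.298],[-.298,.9546]])
P=(ray(c,[[38.6,272.4],[590.8,271.4]],.012)[:,:2]-O)@B; d=P[1]-P[0]
print(P.round(4),np.hypot(*d),'angle to board y',-d[0]/d[1])
```

```text
t 14.22 tcp [0.5728 0.1655 0.0271] yaw tool x 2.8396 zaxis [-0.01   0.001 -1.   ] F [-13.17   3.1    5.1 ] M [0.85 2.57 0.09] open 0.501 ff 6.9 q [-0.02  1.03 -0.61  1.76  0.9   0.67  0.12]
[[-0.0003 -0.1219]
 [-0.0011  0.1578]] 0.27963722630866394 angle to board y 0.002903144396393611
```

{"op": "carry_out", "data": {"plan": [{"rot":[0,0,0],"xyz":[0,0,0],"grip":128},{"rot":[0,0,0],"xyz":[0,0,0],"grip":128},{"rot":[0,0,0],"xyz":[0,0,0],"grip":128},{"rot":[0,0,0],"xyz":[0,0,0],"grip":128},{"rot":[0,0,0],"xyz":[0,0,0],"grip":128},{"rot":[0,0,0],"xyz":[0,0,0],"grip":128},{"rot":[0,0,0],"xyz":[0,0,0],"grip":128},{"rot":[0,0,0],"xyz":[0,0,0],"grip":128}]}}

```text
clock: 14.88
tool_pos: [0.5728, 0.1655, 0.0271]
eef_rot: [0.15, 0.989, -0.0, -0.005]
contact_force: [-13.3, 3.4, 4.0]
opening: 0.496
finger_force: 6.9
```

{"op": "carry_out", "data": {"plan": [{"rot":[0,0,0],"xyz":[0,0,0],"grip":128},{"rot":[0,0,0],"xyz":[0,0,0],"grip":128},{"rot":[0,0,0],"xyz":[0,0,0],"grip":128},{"rot":[0,0,0],"xyz":[0,0,0],"grip":128},{"rot":[0,0,0],"xyz":[0,0,0],"grip":128},{"rot":[0,0,0],"xyz":[0,0,0],"grip":128},{"rot":[0,0,0],"xyz":[0,0,0],"grip":128},{"rot":[0,0,0],"xyz":[0,0,0],"grip":128}]}}

```text
clock: 15.55
tool_pos: [0.5728, 0.1655, 0.0271]
eef_rot: [0.15, 0.989, -0.0, -0.005]
contact_force: [-13.2, 3.4, 4.5]
opening: 0.499
finger_force: 6.9
```

{"op": "carry_out", "data": {"plan": [{"rot":[0,0,0],"xyz":[0,0,0],"grip":128},{"rot":[0,0,0],"xyz":[0,0,0],"grip":128},{"rot":[0,0,0],"xyz":[0,0,0],"grip":128},{"rot":[0,0,0],"xyz":[0,0,0],"grip":128},{"rot":[0,0,0],"xyz":[0,0,0],"grip":128},{"rot":[0,0,0],"xyz":[0,0,0],"grip":128},{"rot":[0,0,0],"xyz":[0,0,0],"grip":128},{"rot":[0,0,0],"xyz":[0,0,0],"grip":128}]}}

```text
clock: 16.22
tool_pos: [0.5728, 0.1655, 0.0271]
eef_rot: [0.15, 0.989, -0.0, -0.005]
contact_force: [-13.3, 3.9, 4.6]
opening: 0.5
finger_force: 6.9
```

{"op": "carry_out", "data": {"plan": [{"rot":[0,0,0],"xyz":[0,0,0],"grip":128},{"rot":[0,0,0],"xyz":[0,0,0],"grip":128},{"rot":[0,0,0],"xyz":[0,0,0],"grip":128},{"rot":[0,0,0],"xyz":[0,0,0],"grip":128},{"rot":[0,0,0],"xyz":[0,0,0],"grip":128},{"rot":[0,0,0],"xyz":[0,0,0],"grip":128},{"rot":[0,0,0],"xyz":[0,0,0],"grip":128},{"rot":[0,0,0],"xyz":[0,0,0],"grip":128}]}}

```text
clock: 16.88
tool_pos: [0.5728, 0.1655, 0.0271]
eef_rot: [0.15, 0.989, -0.0, -0.005]
contact_force: [-12.7, 3.0, 3.7]
opening: 0.5
finger_force: 6.9
```

```bash
python3 -c "
from plant import r
print(r.finish_job())"
```

```text
the job is handed in; nothing more can be done
None
```

The three-peg rail lies on the white board in the corner, parallel to the shelf within about 0.003 rad by camera and with no gap visible at the bracket; I handed in with the arm pushing it against the shelf at a measured 13–14 N, held for over 2 s, and without touching the other items, but the hand-in returned no verdict.

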